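# Set the run-out probe over a brake disc

## Robot

A 6-joint arm with a two-finger parallel gripper is mounted at the origin on the work surface. World frame = base frame: x ahead of the robot, y to its left, z up, the work surface at z = 0. Lengths are in m, angles in rad, forces in N, time in s.
With the tool pointing down it reaches from about 0.375 to 0.9 m from the base axis. Payload 3.1 kg.
Tool frame: the origin (TCP) lies at the very end of the fingers, on their centre line; the grasp point (between the pads) lies 19 mm behind it; z points along the fingers, y is the line along which they close (so a half turn about z gives the same grasp; the last joint's range is limited). The gripper opens to 87 mm and grips with 3 to 60 N. Pads are 19 mm wide; open, the fingers measure 117 mm over their backs; the gripper's body (75 mm by 190 mm) begins 51 mm behind the grasp point.
Start: joints at [1.091, 0.527, 1.433, -0, 1.181, -0.178], TCP at [0.186, 0.597, 0.223] pointing down, gripper open.
Joint ranges: [-3.08, 3.08], [-0.75, 2.2], [0.22, 2.44], [-1.43, 4.57], [0, 2.65], [-2.85, 2.85]. Speed limits (rad/s): [2.79, 2.79, 3.14, 3.14, 3.14, 3.14].

## Interface

Orientations are given as a 3x3 rotation matrix whose columns are the frame's x, y, z axes.
In Python, from workcell import monitor, snapshot, calibration, ticket gives the robot as it stands.
- The arm moves only by the tool move_arm, never from a script. Its argument "rows" is one flat list of numbers, 4 for each row, row after row: the shift along the tool's x, y, z in mm, then the turn about the tool's z in rad. In form: [dx, dy, dz, twist, dx, dy, dz, twist, ...]. A call has 1 to 12 rows; each row is the pose to reach, as a shift and turn from the pose commanded when the call began, along the tool's axes at that moment; what a row does not reach only later rows make up. A row lasts 1/8 s, in which the tool goes at most 62.5 mm and 10.7 degrees, less where a joint would pass 70% of its speed; a pose out of reach is approached as far as the arm can. A call with a gripper value outside its range is refused whole. "grip" is the opening, from 0 (shut) to 1 (fully open), set as the call begins (left out, the last holds). The fingers move at their own pace and stop on an object; "force" is the grip in N (left out, the last holds). Time passes only in rows, so rows that repeat a pose let the fingers close. It gives the time, the measured TCP pose, the force, the opening and the grip force at its end, in the units of the state.
- monitor.observe(): the state, without advancing time (a new reading comes with each control period).
- snapshot(name): name is "side" or "top"; returns the picture (420x560x3 uint8, red, green, blue); there is no depth.
- calibration(name): a dict with "camera_matrix" (3x3 intrinsics, pixels), "R" (3x3) and "t" (3): a world point X has camera coordinates R X + t. Camera axes: x right, y down, z forward; pixel columns grow to the right and rows downward; lengths in m; the calibration is good to about 2 mm. A picture is of the moment at which its call begins. calibration takes no time and is no camera call.
- ticket.close_job(): hands the job in; it is judged then, once.
The state is a dict: "time_s": time; "q": joint angles; "joint_vel": joint speeds; "tau": joint torques, N m; "eef_pos": TCP position; "tcp_rot": TCP orientation; "force": force on the tool from outside, world axes, zero at the start; "ft_torque": the same for the moment, N m; "finger_gap": finger opening in m; "finger_force": force on a finger pad.
Only numpy, scipy, OpenCV 4.12 (cv2) and the standard library are available. Lean on these libraries where they do the work, as an engineer would, in place of code of your own. Each camera call takes 0.05 s, during which the arm holds its last target. There are 200 camera calls.

## Task

Get the brake disc ready for its run-out reading: with the gauge arm still parked, first turn the hub by hand (a wheel stud is a good handle) through one full turn, either way round, to settle its bearing, and leave the disc's witness line back at the pointer. Then squeeze the lock button in the gauge arm's handle, draw the arm out of its sleeve to the 50 mm line so that the probe stands over the disc, and finish while still holding the arm steady at that line, because its return spring takes it back when it is let go. Leave the other things on the plate where they are.

Things in the scene. Friction and masses are not known exactly. Their poses are not given: they have to be found in the camera images.
- hub (a joint): Turn of the wheel hub with its brake disc about the upright spindle of the hub stand, rad. It is 0 at the start, with the witness line (a thin dark radial line at the rim of the steel disc) at the pointer that stands beside the rim; positive is counter-clockwise seen from above and there is no stop: a full turn reads +6.283 or -6.283. It turns stiffly, some 3 to 5 N at a stud, and stays where it is left. The studs are fixed in the hub and turn with it.
- hub_axis (a point): Point on the upright axis of the hub, in the plane of the flat hat face that carries the studs, 108 mm above the work surface. Around it a spigot, 56 mm across, rises 8 mm above this face. The hat is 140 mm across, the steel brake disc around it 240 mm across with its upper rub face 28 mm below the hat face. The stand's pointer reaches 151 mm from the axis and is 85 mm high.
- stud0 (a point): Wheel stud 1 of 4: upright round steel stud, 12 mm across, standing 40 mm above the hat face (top 148 mm above the work surface), 50 mm from the hub axis, 45 degrees counter-clockwise from the witness line seen from above. The point is on the stud's axis, 26 mm above the hat face. The studs are 71 mm apart; any one will do as the handle.
- stud1 (a point): Wheel stud 2 of 4: upright round steel stud, 12 mm across, standing 40 mm above the hat face (top 148 mm above the work surface), 50 mm from the hub axis, 135 degrees counter-clockwise from the witness line seen from above. The point is on the stud's axis, 26 mm above the hat face. The studs are 71 mm apart; any one will do as the handle.
- stud2 (a point): Wheel stud 3 of 4: upright round steel stud, 12 mm across, standing 40 mm above the hat face (top 148 mm above the work surface), 50 mm from the hub axis, 225 degrees counter-clockwise from the witness line seen from above. The point is on the stud's axis, 26 mm above the hat face. The studs are 71 mm apart; any one will do as the handle.
- stud3 (a point): Wheel stud 4 of 4: upright round steel stud, 12 mm across, standing 40 mm above the hat face (top 148 mm above the work surface), 50 mm from the hub axis, 315 degrees counter-clockwise from the witness line seen from above. The point is on the stud's axis, 26 mm above the hat face. The studs are 71 mm apart; any one will do as the handle.
- gauge_stand: Gauge stand, fixed to the plate: grey cast base 120 x 85 x 30 mm, short column, clamp head and a dark square sleeve that carries the telescoping arm level, its axis 142 mm above the work surface. Origin under the column, on the plate. Its x axis points level along the arm, from the sleeve to the hub: the arm is drawn out along +x. Its y axis is level, square to the arm, towards the side that has the lock button; z is up. The clamp head is highest, 165 mm.
- sleeve_mouth (a point): Centre of the mouth of the sleeve, 142 mm above the work surface: the face of an aluminium collar (32 mm wide, 34 mm high) out of which the arm's 14 mm square steel bar slides. The scale is read here. The bar has engraved dark lines on its top and button side every 10 mm, the long lines being 50 and 100; the line just at the mouth is the reading, and the gap between the mouth and the back of the handle is 1 mm more than the reading.
- gauge_arm (a joint): How far the telescoping arm is drawn out, m: 0 parked, when the handle's back is 1 mm from the sleeve mouth and the scale is hidden in the sleeve; 0.050 when the 50 mm line (the first long line) is at the mouth; stop at 0.100. Parked, it is held by a catch that only the lock button frees. A return spring pulls it home with 5 N when parked and 6 N at the 50 mm line; let go, it springs back to about 13 mm, and it goes fully home from there only with the button in.
- handle: Handle block fixed on the arm, grey plastic, 40 mm along the arm, 26 mm across and 48 mm high; its top is 176 mm above the work surface. Origin on the arm's axis, in the middle of the block's length and width, 34 mm below its top; axes as those of the gauge stand. Parked, it is 83 mm from the origin of the gauge stand along x. The arm's steel nose and the probe follow beyond it; the probe is 89 mm further along the arm.
- handle_grip (a point): The place to take the handle from above: half-way between the face of the lock button's cap and the opposite side of the handle (34 mm across, 29 mm with the button in), at the height of the button's middle, 156 mm above the work surface (20 mm below the handle's top). Pinch across the arm, one finger on the button, the other on the opposite side; it moves with the handle.
- lock_button (a joint): How far the lock button is pressed, m: 0 out, 0.005 fully in. The round steel cap, 20 mm across, stands 8 mm out of the handle's +y side and is pressed along -y of the gauge stand; 4 N starts it and 8 N holds it fully in. The catch is free from about 0.004; the button must be in only to leave the parked place, but a squeeze of 15 to 25 N may be kept.
- ring_gauge: Bystander: steel ring 68 mm across, 22 mm high; origin under its centre.
- v_block: Bystander: dark steel V-block 70 x 50 x 42 mm; origin under its centre.
- setup_block: Bystander: steel block with six holes, 76 x 51 x 25 mm; origin under its centre.
- plug_gauge: Bystander: plug gauge lying flat, 104 mm long, 20 mm thick; origin under the handle's centre.
- nut_tray: Bystander: square grey tray 95 mm wide with four wheel nuts, 32 mm high; origin under its centre.
- cleaner: Bystander: white bottle 60 mm across, 160 mm high, behind and to the left; origin under its centre.
- swab_pot: Bystander: white open pot 72 mm across, 70 mm high; origin under its centre.

How it is judged:
On the way, in this order (a step that is already met when the one before it is completed fails the run):
1. the hub has been turned through one full turn, back to the pointer (within 0.15 rad), with the gauge arm still parked ((value of joint hub between 6.1332 and 6.4332 rad or value of joint hub between -6.4332 and -6.1332 rad) and value of joint gauge_arm below 0.005 m), for 0.2 s.
2. the arm has been freed and drawn out more than 30 mm by its handle (value of joint gauge_arm above 0.03 m and contact force between the fingers and handle above 2 N), for 0.1 s.
At the end, for the whole second after the job is handed in: The program has ended with the fingers still holding the arm's handle (more than 2 N on it), the arm drawn out to the 50 mm line within 4 mm and still (under 10 mm/s); the hub has made one full turn, rests, and its witness line is at the pointer within 0.15 rad ((value of joint hub between 6.1332 and 6.4332 rad or value of joint hub between -6.4332 and -6.1332 rad) and value of joint gauge_arm between 0.046 and 0.054 m and velocity of joint gauge_arm between -0.01 and 0.01 m/s and velocity of joint hub between -0.05 and 0.05 rad/s and contact force between the fingers and handle above 2 N); the arm keeps its last pose, push and grip.
It fails at once if a bystander was shifted by more than 30 mm (distance of any of ring_gauge, v_block, setup_block, plug_gauge, nut_tray, cleaner, swab_pot from where it was at the start of the episode above 0.03 m).
It also fails if it takes over 72 s, if anything falls off the work surface, if the arm or the gripper's body presses on something with over 40 N, if the wrist force passes 120 N, or if a joint passes its speed limit or range.

## Working session

There is one attempt and no reset: what is moved stays moved. The work goes in short steps, Python scripts to look and compute and a tool call to move; the robot and the scene stay as the last step left them, time stands still between calls to the robot, and variables do not carry over. Pictures are saved under pics/ and viewed, at most 10 in all, crops included, and the job is handed in when it is done.

Besides the shell and the picture viewer there is one more tool, called after "Emit:" as name(argument=value, ...) on one line, values as JSON. move_arm: Moves the arm, as the interface text tells. Its arguments: {"type":"object","properties":{"rows":{"type":"array","items":{"type":"number"}},"grip":{"type":"number"},"force":{"type":"number"}},"required":["rows"]}

```bash
mkdir -p pics; python3 - <<'E'
from workcell import monitor, snapshot, calibration
import cv2
for n in("top","side"):
    cv2.imwrite(f"pics/{n}0.png",cv2.resize(snapshot(n)[:,:,::-1],(800,600),interpolation=cv2.INTER_CUBIC)); c=calibration(n); print(n,c)
s=monitor.observe();print(s)
E
```

```text
top {'camera_matrix': array([[380.12153133,   0.        , 279.91149228],
       [  0.        , 380.12153133, 209.40394166],
       [  0.        ,   0.        ,   1.        ]]), 'R': array([[-0.0225977 , -0.9997433 ,  0.00163786],
       [-0.99207331,  0.02222171, -0.12368004],
       [ 0.12361189, -0.00441976, -0.9923208 ]]), 't': array([-0.03855014,  0.58361125,  0.95094271])}
side {'camera_matrix': array([[397.0520349 ,   0.        , 280.98192725],
       [  0.        , 397.0520349 , 204.61120307],
       [  0.        ,   0.        ,   1.        ]]), 'R': array([[ 0.85427166, -0.51968071, -0.01232443],
       [-0.26632129, -0.41718253, -0.86892561],
       [ 0.44642234,  0.74558078, -0.49478925]]), 't': array([-0.51209515,  0.24459921,  0.82198457])}
{'time_s': 0.1, 'q': array([ 1.09050413e+00,  5.28373951e-01,  1.43376118e+00, -4.24284680e-05,
        1.18141208e+00, -1.78501376e-01]), 'joint_vel': array([-6.08218071e-04, -1.59234016e-03, -2.92373223e-03, -4.26219811e-06,
       -1.53554234e-03,  5.24272239e-04]), 'tau': array([ 3.92874508e-04, -4.40988314e+01, -1.77151394e+01,  6.35372777e-02,
        5.34175336e-02, -3.30449438e-05]), 'eef_pos': array([0.18544445, 0.5961654 , 0.22167317]), 'tcp_rot': array([[-9.54810399e-01,  2.97214314e-01, -8.68268324e-04],
       [ 2.97215422e-01,  9.54808842e-01, -1.75155339e-03],
       [ 3.08443535e-04, -1.93046413e-03, -9.99998089e-01]]), 'force': array([ 0.83949169, -0.43709146, -0.50445408]), 'ft_torque': array([ 0.00258302, -0.00189032,  0.00485307]), 'finger_force': 0.0, 'finger_gap': 0.08716317998649982}
```

View pics/top0.png

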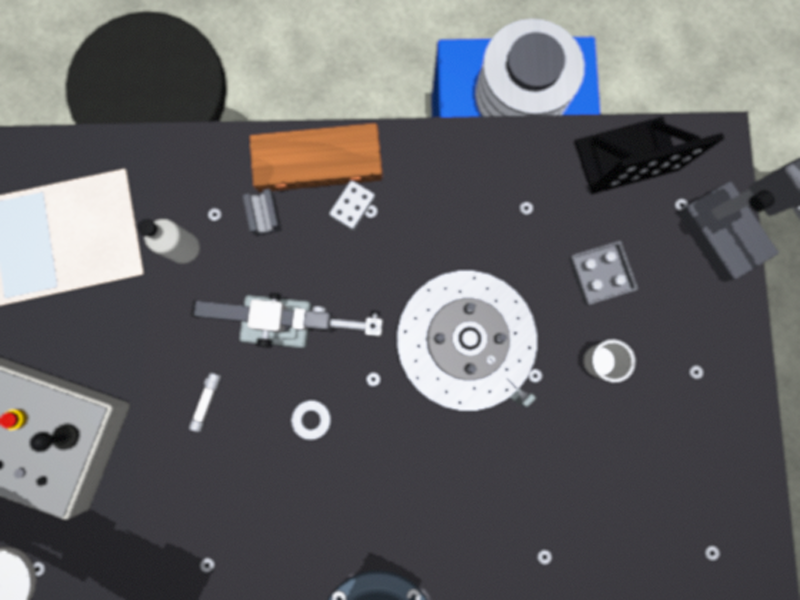

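View pics/side0.png

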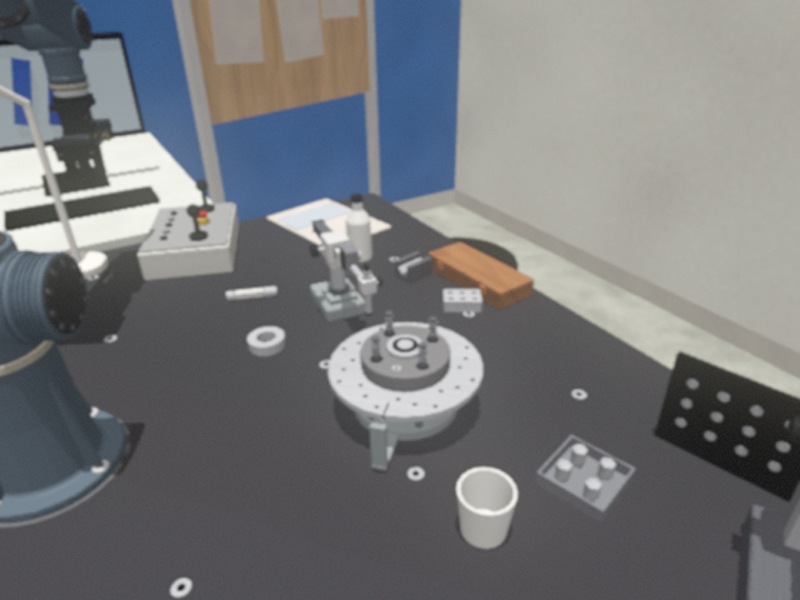

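Top view (800x600): hub centre at about (470,338), studs at (470,308), (440,338), (470,368), (500,338). The pointer is near (525,395), the handle near (318,317) with its button on the upper side, and the probe at (373,325). The side view agrees. Next I'll take enlarged crops.

```bash
cat >h.py <<'E'
import numpy as np,cv2
from workcell import monitor,snapshot,calibration
def back(n,u,v,z):
    c=calibration(n);d=c["R"].T@np.linalg.inv(c["camera_matrix"])@[u,v,1];o=-c["R"].T@c["t"]
    return o+d*(z-o[2])/d[2]
def proj(n,X):
    c=calibration(n);p=c["camera_matrix"]@(c["R"]@np.array(X)+c["t"]);return p[:2]/p[2]
E
python3 - <<'E'
from h import *
for nm,u,v,z in [("hub",470,338,.116),("s",470,308,.148),("s",440,338,.148),("s",470,368,.148),("s",500,338,.148),("ptr",520,388,.085),("handle",318,317,.176),("probe",373,325,.15)]:
    print(nm,back("top",u*.7,v*.7,z).round(4))
im=snapshot("top")[:,:,::-1]
a=cv2.resize(im[180:300,265:385],(600,600),interpolation=cv2.INTER_CUBIC)
b=cv2.resize(im[190:260,130:280],(750,350),interpolation=cv2.INTER_CUBIC)
cv2.imwrite("pics/a.png",a);cv2.imwrite("pics/b.png",b)
E
```

```text
hub [ 0.5053 -0.1659  0.116 ]
s [ 0.5518 -0.1636  0.148 ]
s [ 0.5048 -0.1138  0.148 ]
s [ 0.4562 -0.1599  0.148 ]
s [ 0.5026 -0.2096  0.148 ]
ptr [ 0.4204 -0.2514  0.085 ]
handle [0.5401 0.0766 0.176 ]
probe [ 0.5278 -0.0073  0.15  ]
```

View pics/a.png

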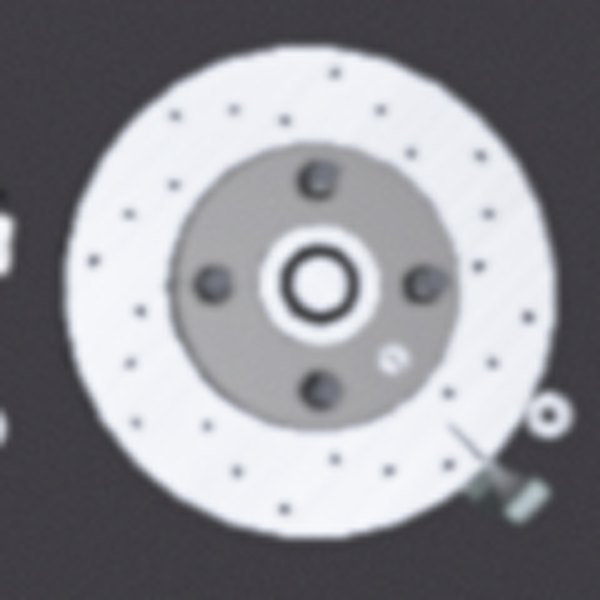

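View pics/b.png

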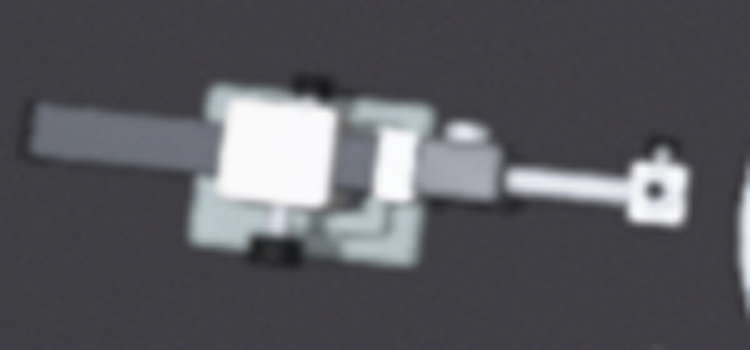

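```bash
python3 - <<'E'
from h import *
A=lambda U,V,z:back("top",(U+.5)/5-.5+265,(V+.5)/5-.5+180,z)
B=lambda U,V,z:back("top",(U+.5)/5-.5+130,(V+.5)/5-.5+190,z)
print("spig",A(320,285,.116),"disc",A(311,291.5,.080),"hat",A(316,287,.108))
for s in [(323,177),(218,283),(322,386),(428,283)]:print(A(*s,.146))
print("line",A(450,428,.08),A(487,462,.08))
print("handle c",B(459,170,.176),[B(*p,.176) for p in[(418,138),(502,145),(416,197),(498,200)]])
print("button",B(467,131,.156))
n0,n1=B(507,180,.147),B(628,190,.147);d=n1-n0;print("nose",n0,n1,np.degrees(np.arctan2(d[1],d[0])))
t0,t1=B(32,130,.155),B(215,148,.155);d=t1-t0;print("tail",np.degrees(np.arctan2(d[1],d[0])))
# side check
for X in [(.505,-.164,.116),(.54,.077,.176)]: print(proj("side",X)/.7)
E
```

```text
spig [ 0.50528247 -0.16497341  0.116     ] disc [ 0.50398045 -0.16513261  0.08      ] hat [ 0.50477035 -0.16407428  0.108     ]
[ 0.55340423 -0.16434147  0.146     ]
[ 0.50575483 -0.11444643  0.146     ]
[ 0.45797205 -0.16019761  0.146     ]
[ 0.50359264 -0.21047755  0.146     ]
line [ 0.43606129 -0.23037198  0.08      ] [ 0.4193004  -0.24760283  0.08      ]
handle c [0.53640252 0.07928313 0.176     ] [array([0.5510672, 0.0974295, 0.176    ]), array([0.54710719, 0.06016581, 0.176     ]), array([0.52484734, 0.09833743, 0.176     ]), array([0.52270338, 0.06208976, 0.176     ])]
button [0.55592377 0.078597   0.156     ]
nose [0.53393079 0.06168945 0.147     ] [0.52809565 0.00633769 0.147     ] -96.01784544963319
tail -96.91177516019482
[403.43565929 343.1103188 ]
[350.37032081 246.04726679]
```

```bash
cat >>h.py <<'E'
def to(X,psi=None):
    s=monitor.observe();R=s["tcp_rot"];d=R.T@(np.array(X)-s["eef_pos"])*1000
    y=np.arctan2(R[1,0],R[0,0]);tw=0 if psi is None else -((np.radians(psi)-y))
    print(X,psi,"d",d.round(1),"tw",round(tw,3),"yaw",round(np.degrees(y),1))
E
python3 - <<'E'
from h import *
to((.42,.3,.222)); to((.455,-.163,.222),179);to((.455,-.163,.122),179)
E
```

```text
(0.42, 0.3, 0.222) None d [-3.120e+02 -2.132e+02  1.000e-01] tw 0 yaw 162.7
(0.455, -0.163, 0.222) 179 d [-483.  -644.9    0.7] tw -0.284 yaw 162.7
(0.455, -0.163, 0.122) 179 d [-483.  -644.7  100.7] tw -0.284 yaw 162.7
```

Emit:
move_arm(rows=[-52,-36,0,0,-104,-71,0,0,-156,-107,0,0,-208,-142,0,0,-260,-178,0,0,-312,-213,0,0,-312,-213,0,0,-335,-270,0,-0.05,-357,-323,0,-0.1,-378,-377,0,-0.15,-399,-431,0,-0.2,-420,-485,0,-0.284], grip=1)

```text
time_s: 1.65
eef_pos: [0.4423, 0.0083, 0.2226]
tcp_rot: [[-1.0, 0.014, 0.0], [0.014, 1.0, 0.001], [-0.0, 0.001, -1.0]]
force: [1.8, 0.7, -0.3]
finger_gap: 0.0873
finger_force: 0.0
```

```bash
python3 - <<'E'
from h import *
to((.455,-.163,.160),179);to((.455,-.163,.122),179)
E
```

```text
(0.455, -0.163, 0.16) 179 d [ -15.  -171.1   62.5] tw 0.004 yaw 179.2
(0.455, -0.163, 0.122) 179 d [ -15.  -171.1  100.5] tw 0.004 yaw 179.2
```

Emit:
move_arm(rows=[-5,-57,0,0.004,-10,-114,0,0.004,-15,-171,10,0.004,-15,-171,40,0.004,-15,-171,70,0.004,-15,-171,90,0.004,-15,-171,100,0.004,-15,-171,100,0.004], grip=1)

```text
time_s: 2.65
eef_pos: [0.4545, -0.1616, 0.1222]
tcp_rot: [[-1.0, 0.021, -0.001], [0.021, 1.0, 0.001], [0.001, 0.001, -1.0]]
force: [-0.4, 0.1, 0.4]
finger_gap: 0.087
finger_force: 0.0
```

```bash
python3 - <<'E'
from h import *
s=snapshot("side")[:,:,::-1]
cv2.imwrite("pics/c.png",cv2.resize(s[180:330,200:380],(720,600),interpolation=cv2.INTER_CUBIC))
E
```

```text
(no output)
```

View pics/c.png

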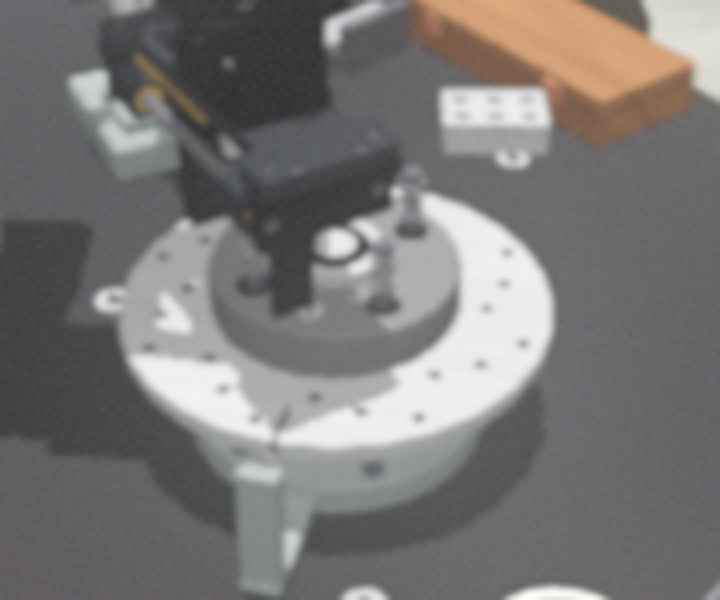

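The open fingers straddle the stud, whose base is near (250,285). I'll close on it.

Emit:
move_arm(rows=[0,0,0,0,0,0,0,0,0,0,0,0,0,0,0,0,0,0,0,0,0,0,0,0], grip=0, force=25)

```text
time_s: 3.45
eef_pos: [0.4545, -0.1624, 0.1225]
tcp_rot: [[-1.0, 0.022, -0.0], [0.022, 1.0, 0.0], [0.0, 0.0, -1.0]]
force: [-0.2, -0.6, -1.0]
finger_gap: 0.0352
finger_force: 0.0
```

```bash
python3 - <<'E'
from h import *
s=monitor.observe();print(s["finger_gap"],s["force"],s["ft_torque"],s["eef_pos"])
c=np.array([.505,-.1645]);p=s["eef_pos"][:2]
print(np.degrees(np.arctan2(*(p-c)[::-1])),np.linalg.norm(p-c))
for k in range(1,19):
    t=np.radians(10*k); print(10*k,round(50*(np.cos(t)-1),1),round(50*np.sin(t),1),round(t,3))
E
```

```text
0.03517573365664368 [-0.23548475 -0.61644148 -0.99566945] [ 0.01843411  0.03871609 -0.00070353] [ 0.45452597 -0.16244262  0.12252542]
177.6658535042675 0.05051593948572635
10 -0.8 8.7 0.175
20 -3.0 17.1 0.349
30 -6.7 25.0 0.524
40 -11.7 32.1 0.698
50 -17.9 38.3 0.873
60 -25.0 43.3 1.047
70 -32.9 47.0 1.222
80 -41.3 49.2 1.396
90 -50.0 50.0 1.571
100 -58.7 49.2 1.745
110 -67.1 47.0 1.92
120 -75.0 43.3 2.094
130 -82.1 38.3 2.269
140 -88.3 32.1 2.443
150 -93.3 25.0 2.618
160 -97.0 17.1 2.793
170 -99.2 8.7 2.967
180 -100.0 0.0 3.142
```

Still closing (gap 35 mm).

Emit:
move_arm(rows=[0,0,0,0,0,0,0,0,0,0,0,0,0,0,0,0,0,0,0,0,0,0,0,0])

```text
time_s: 4.2
eef_pos: [0.4545, -0.1628, 0.1225]
tcp_rot: [[-1.0, 0.022, -0.0], [0.022, 1.0, -0.001], [0.0, -0.001, -1.0]]
force: [-1.6, -4.6, -1.0]
finger_gap: 0.0111
finger_force: 25.0
```

Emit:
move_arm(rows=[-0.2,4.4,0,0.087,-0.8,8.7,0,0.175,-3.0,17.1,0,0.349,-6.7,25.0,0,0.524,-11.7,32.1,0,0.698,-17.9,38.3,0,0.873,-25.0,43.3,0,1.047,-32.9,47.0,0,1.222,-41.3,49.2,0,1.396,-50,50,0,1.571,-50,50,0,1.571,-50,50,0,1.571])

```text
time_s: 5.7
eef_pos: [0.5079, -0.1147, 0.1226]
tcp_rot: [[0.021, 1.0, 0.004], [1.0, -0.021, -0.002], [-0.002, 0.004, -1.0]]
force: [2.5, -5.1, -4.5]
finger_gap: 0.0111
finger_force: 25.0
```

```bash
python3 - <<'E'
from h import *
s=monitor.observe();print(s["finger_gap"],s["force"],s["ft_torque"],s["eef_pos"])
s=snapshot("top")[:,:,::-1]
cv2.imwrite("pics/d.png",cv2.resize(s[160:310,250:400],(600,600),interpolation=cv2.INTER_CUBIC))
E
```

```text
0.01108980160098513 [ 2.54615977 -5.1133172  -4.47595511] [-0.94113664 -0.3693266   0.0955097 ] [ 0.50787395 -0.11467036  0.12255878]
```

View pics/d.png

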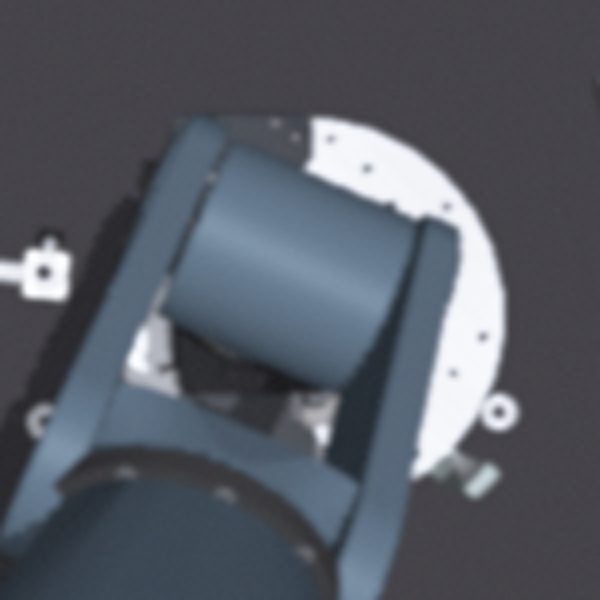

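The arm hides most of the hub, but the witness line has left the pointer and the forces are small. I'll go on with the next quarter.

Emit:
move_arm(rows=[-0.2,4.4,0,0.087,-0.8,8.7,0,0.175,-3.0,17.1,0,0.349,-6.7,25.0,0,0.524,-11.7,32.1,0,0.698,-17.9,38.3,0,0.873,-25.0,43.3,0,1.047,-32.9,47.0,0,1.222,-41.3,49.2,0,1.396,-50,50,0,1.571,-50,50,0,1.571,-50,50,0,1.571])

```text
time_s: 7.25
eef_pos: [0.5579, -0.1651, 0.1226]
tcp_rot: [[1.0, -0.023, 0.007], [-0.023, -1.0, -0.001], [0.007, 0.001, -1.0]]
force: [5.9, -2.0, -5.0]
finger_gap: 0.0115
finger_force: 25.0
```

Emit:
move_arm(rows=[0,0,0,0,0,0,0,0,0,0,0,0,0,0,0,0], grip=0.6)

```text
time_s: 7.75
eef_pos: [0.5543, -0.1643, 0.1226]
tcp_rot: [[1.0, -0.022, -0.0], [-0.022, -1.0, 0.0], [-0.0, -0.0, -1.0]]
force: [0.0, 0.5, 0.2]
finger_gap: 0.0432
finger_force: 0.0
```

Emit:
move_arm(rows=[0,0,-20,0,0,0,-50,0,0,0,-50,-0.18,0,0,-50,-0.36,0,0,-50,-0.54,0,0,-50,-0.72,0,0,-50,-0.9,0,0,-50,-1.08,0,0,-50,-1.26,0,0,-50,-1.44,0,0,-50,-1.571,0,0,-50,-1.571])

```text
time_s: 9.25
eef_pos: [0.5544, -0.1645, 0.1726]
tcp_rot: [[0.024, 1.0, -0.0], [1.0, -0.024, 0.0], [0.0, -0.0, -1.0]]
force: [0.3, 0.4, 0.0]
finger_gap: 0.0523
finger_force: 0.0
```

```bash
python3 - <<'E'
from h import *
s=monitor.observe();print(s["finger_gap"],s["force"],s["eef_pos"],s["q"])
to((.555,-.164,.122),180)
E
```

```text
0.05232806084863979 [0.2730096  0.40377402 0.02496209] [ 0.55435804 -0.16450813  0.17256172] [-4.81699446e-01  5.27221938e-01  1.60207614e+00  1.45510807e-04
  1.01252213e+00 -4.58092725e-01]
(0.555, -0.164, 0.122) 180 d [ 0.5  0.6 50.6] tw -1.594 yaw 88.6
```

Emit:
move_arm(rows=[0,2.5,0,-0.18,0,2.5,0,-0.36,0,2.5,0,-0.54,0,2.5,0,-0.72,0,2.5,0,-0.9,0,2.5,0,-1.08,0,2.5,0,-1.26,0,2.5,0,-1.44,0,2.5,10,-1.571,0,2.5,30,-1.571,0,2.5,50,-1.571,0,2.5,50,-1.571])

```text
time_s: 10.75
eef_pos: [0.5558, -0.164, 0.1212]
tcp_rot: [[-1.0, 0.024, -0.003], [0.024, 1.0, 0.002], [0.003, 0.002, -1.0]]
force: [-0.8, 0.6, -0.5]
finger_gap: 0.0523
finger_force: 0.0
```

Emit:
move_arm(rows=[0,0,0,0,0,0,0,0,0,0,0,0,0,0,0,0,0,0,0,0,0,0,0,0,0,0,0,0,0,0,0,0], grip=0, force=25)

```text
time_s: 11.75
eef_pos: [0.5571, -0.1649, 0.1228]
tcp_rot: [[-1.0, 0.022, 0.0], [0.022, 1.0, -0.001], [-0.0, -0.0, -1.0]]
force: [-1.5, -1.1, 2.0]
finger_gap: 0.0114
finger_force: 25.0
```

Emit:
move_arm(rows=[0.2,-4.4,0,0.087,0.8,-8.7,0,0.175,3.0,-17.1,0,0.349,6.7,-25.0,0,0.524,11.7,-32.1,0,0.698,17.9,-38.3,0,0.873,25.0,-43.3,0,1.047,32.9,-47.0,0,1.222,41.3,-49.2,0,1.396,50,-50,0,1.571,50,-50,0,1.571,50,-50,0,1.571])

```text
time_s: 13.25
eef_pos: [0.507, -0.2175, 0.1228]
tcp_rot: [[0.021, 1.0, 0.003], [1.0, -0.021, -0.007], [-0.007, 0.003, -1.0]]
force: [-1.2, -9.1, -2.6]
finger_gap: 0.011
finger_force: 25.0
```

Emit:
move_arm(rows=[0.2,-4.4,0,0.087,0.8,-8.7,0,0.175,3.0,-17.1,0,0.349,6.7,-25.0,0,0.524,11.7,-32.1,0,0.698,17.9,-38.3,0,0.873,25.0,-43.3,0,1.047,32.9,-47.0,0,1.222,41.3,-49.2,0,1.396,50,-50,0,1.571,50,-50,0,1.571,50,-50,0,1.571])

```text
time_s: 14.75
eef_pos: [0.4558, -0.1618, 0.1226]
tcp_rot: [[1.0, -0.02, -0.003], [-0.02, -1.0, 0.002], [-0.003, -0.001, -1.0]]
force: [-4.4, -0.0, 6.5]
finger_gap: 0.0115
finger_force: 25.0
```

```bash
python3 - <<'E'
from h import *
s=monitor.observe();print(s["finger_gap"],s["force"],s["eef_pos"],s["q"])
im=snapshot("side")[:,:,::-1]
cv2.imwrite("pics/e.png",cv2.resize(im[180:330,200:380],(720,600),interpolation=cv2.INTER_CUBIC))
E
```

```text
0.011456915044651234 [-4.4446421  -0.02465005  6.48123212] [ 0.4557662  -0.16177864  0.12264368] [-5.72540503e-01  5.01754078e-01  1.87502484e+00 -2.79440872e-04
  7.67976049e-01  1.01816431e+00]
```

View pics/e.png

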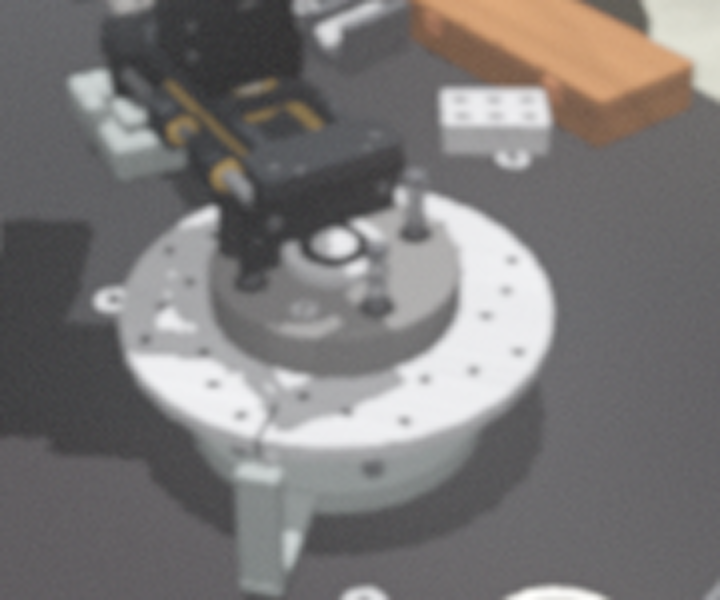

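```bash
python3 - <<'E'
from h import *
A=lambda U,V:back("side",(U+.5)/4-.5+200,(V+.5)/4-.5+180,.08)[:2]
c=np.array([.506,-.1645])
for a,b in [((361,411),(346,411)),((419,418),(405,421)),((507,253),(512,260)),((524,343),(518,352)),((481,364),(474,371)),((488,307),(487,316))]:
    p,q=A(*a)-c,A(*b)-c
    print(np.linalg.norm(p),np.linalg.norm(q),np.degrees(np.arctan2(p[0]*q[1]-p[1]*q[0],p@q)))
E
```

```text
0.09808598053192628 0.09724295786768246 -4.4119841875756585
0.1112046621588453 0.11073346955455571 -3.82615180650188
0.10772307977665935 0.10746746083032364 -3.898247584660357
0.1103394224628299 0.11000220750251917 -4.426121166800169
0.09815463405788397 0.09868229594854715 -4.057040734719712
0.08572312182153156 0.08599800322884381 -5.446015712983157
```

The disc is about 4° past the pointer (clockwise). I'll turn it back a little, then release.

Emit:
move_arm(rows=[0,2.5,0,-0.04,0,4.5,0,-0.07,0,4.5,0,-0.07,0,4.5,0,-0.07])

```text
time_s: 15.3
eef_pos: [0.4556, -0.1664, 0.1226]
tcp_rot: [[0.999, 0.051, -0.003], [0.051, -0.999, 0.001], [-0.003, -0.002, -1.0]]
force: [-5.4, -1.3, 6.2]
finger_gap: 0.0113
finger_force: 25.0
```

Emit:
move_arm(rows=[0,0,0,0,0,0,0,0,0,0,0,0,0,0,0,0,0,0,-20,0,0,0,-60,0,0,0,-100,0,0,0,-100,0], grip=1)

```text
time_s: 16.3
eef_pos: [0.459, -0.1681, 0.2254]
tcp_rot: [[0.999, 0.048, 0.007], [0.048, -0.999, -0.004], [0.006, 0.004, -1.0]]
force: [-0.5, -0.8, -0.8]
finger_gap: 0.0818
finger_force: 0.0
```

```bash
python3 - <<'E'
from h import *
im=snapshot("side")[:,:,::-1]
cv2.imwrite("pics/f.png",cv2.resize(im[180:330,200:380],(720,600),interpolation=cv2.INTER_CUBIC))
to((.5405,.0786,.225),84)
to((.5405,.0786,.137),84)
E
```

```text
(0.5405, 0.0786, 0.225) 84 d [  94.6 -241.7   -1.5] tw -1.418 yaw 2.8
(0.5405, 0.0786, 0.137) 84 d [  94.3 -241.8   86.5] tw -1.418 yaw 2.8
```

View pics/f.png

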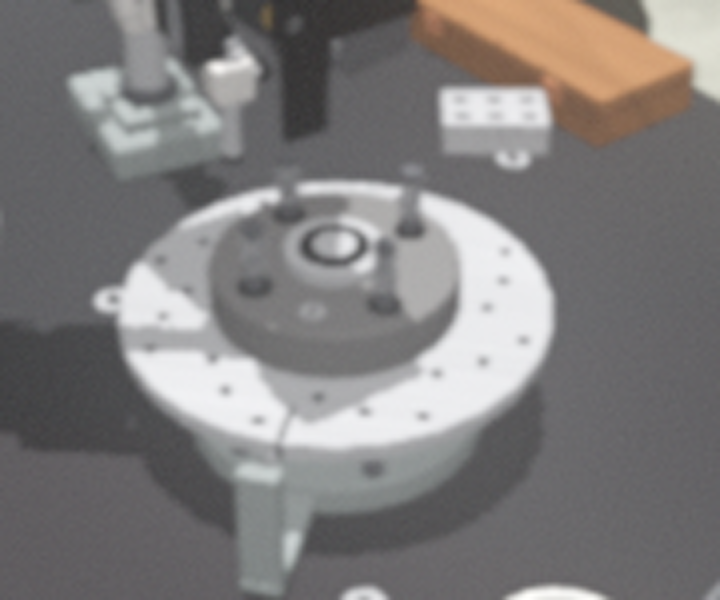

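The witness line is back at (285,420), and the holes are within about 1° of the start. On to the handle.

Emit:
move_arm(rows=[10,-30,0,-0.16,22,-60,0,-0.32,34,-90,0,-0.48,46,-120,0,-0.64,58,-150,0,-0.8,70,-180,0,-0.96,82,-210,0,-1.12,94,-242,0,-1.28,94,-242,0,-1.418,94,-242,20,-1.418,94,-242,20,-1.418])

```text
time_s: 17.73
eef_pos: [0.5369, 0.0795, 0.1997]
tcp_rot: [[0.105, 0.994, -0.007], [0.995, -0.105, 0.0], [-0.0, -0.007, -1.0]]
force: [0.0, -0.1, 0.4]
finger_gap: 0.0868
finger_force: 0.0
```

```bash
python3 - <<'E'
from h import *
to((.5405,.0786,.137),84)
E
```

```text
(0.5405, 0.0786, 0.137) 84 d [-0.5  4.1 62.6] tw -0.0 yaw 84.0
```

Emit:
move_arm(rows=[0,2,20,0,0,2,40,0,0,2,55,0,0,2,63,0,0,2,63,0])

```text
time_s: 18.35
eef_pos: [0.541, 0.079, 0.1391]
tcp_rot: [[0.105, 0.994, -0.001], [0.994, -0.105, 0.0], [-0.0, -0.001, -1.0]]
force: [-0.5, -0.4, 0.7]
finger_gap: 0.0865
finger_force: 0.0
```

```bash
python3 - <<'E'
from h import *
to((.5405,.0786,.137),84)
im=snapshot("side")[:,:,::-1]
cv2.imwrite("pics/g.png",cv2.resize(im[130:240,180:320],(764,600),interpolation=cv2.INTER_CUBIC))
E
```

```text
(0.5405, 0.0786, 0.137) 84 d [-0.4 -0.4  2.1] tw -0.0 yaw 84.0
```

View pics/g.png

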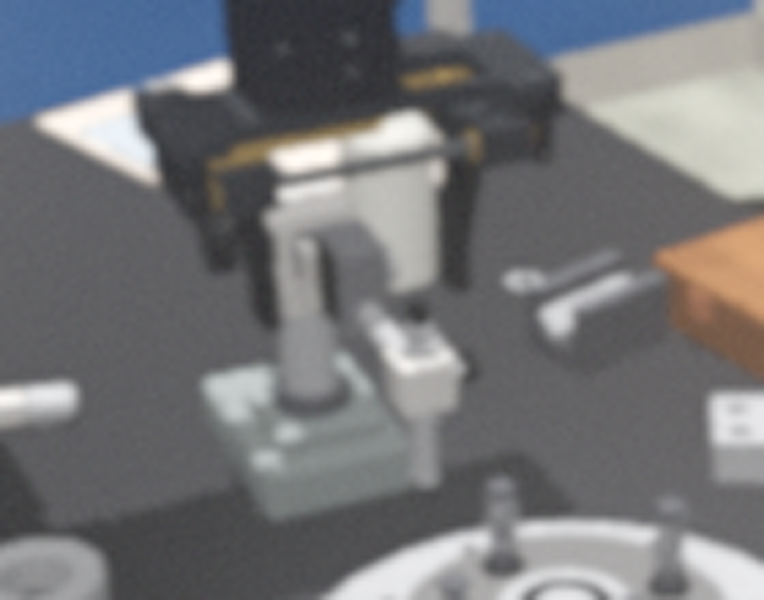

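The fingers at (262,290) and (460,250) straddle the handle at (355,265). Squeezing now.

Emit:
move_arm(rows=[0,0,2,0,0,0,2,0,0,0,2,0,0,0,2,0,0,0,2,0,0,0,2,0,0,0,2,0,0,0,2,0,0,0,2,0,0,0,2,0], grip=0, force=22)

```text
time_s: 19.65
eef_pos: [0.5385, 0.0793, 0.1375]
tcp_rot: [[0.105, 0.994, -0.006], [0.994, -0.105, 0.001], [-0.0, -0.006, -1.0]]
force: [-5.0, -0.1, 4.6]
finger_gap: 0.0287
finger_force: 22.0
```

Gap is 28.7 mm, so the button is fully in. Drawing out.

Emit:
move_arm(rows=[-3,-1,0,0,-8,-2,0,0,-14,-2,0,0,-20,-2,0,0,-26,-2,0,0,-32,-2,0,0,-38,-2,0,0,-44,-2,0,0,-48,-2,0,0,-50,-2,0,0,-50,-2,0,0,-50,-2,0,0])

```text
time_s: 21.15
eef_pos: [0.5326, 0.0315, 0.1375]
tcp_rot: [[0.106, 0.994, -0.003], [0.994, -0.106, 0.004], [0.003, -0.003, -1.0]]
force: [-2.6, 6.6, 2.7]
finger_gap: 0.0284
finger_force: 22.0
```

```bash
python3 - <<'E'
from h import *
s=monitor.observe();p=s["eef_pos"];print(p,s["force"],s["finger_gap"],"drawn",np.array([-.105,-.9945])@(p[:2]-[.5385,.0793]))
im=snapshot("top")[:,:,::-1]
cv2.imwrite("pics/i.png",cv2.resize(im[180:280,160:300],(770,550),interpolation=cv2.INTER_CUBIC))
E
```

```text
[0.53263384 0.03150341 0.13752064] [-2.60919992  6.6147865   2.70623815] 0.028422499706286786 drawn 0.048149658486972266
```

View pics/i.png

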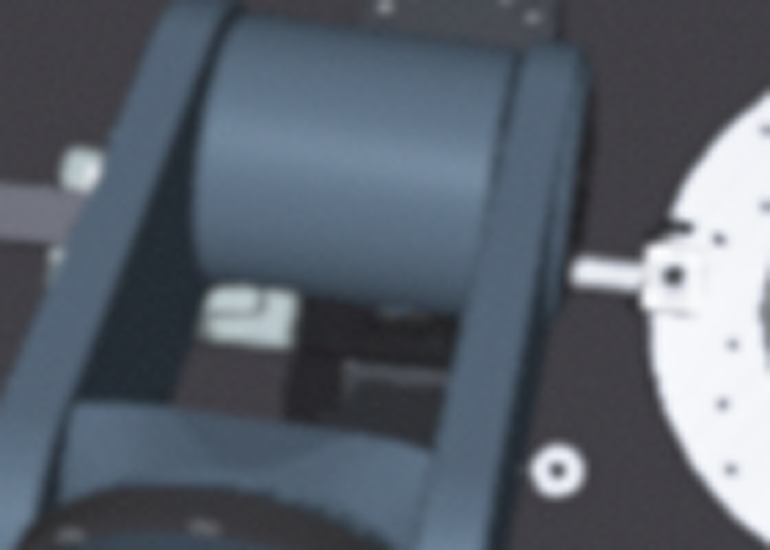

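The probe has moved to about (674,274) and stands over the disc's edge. I'll compare it with its parked position.

```bash
python3 - <<'E'
from h import *
for z in(.149,.16):
    a=back("top",656.5/5-.5+130,191.5/5-.5+190,z);b=back("top",674.5/5.5-.5+160,274.5/5.5-.5+180,z);print(b-a,np.linalg.norm(b-a))
E
```

```text
[-0.00477448 -0.04863948  0.        ] 0.048873247408858594
[-0.0047139  -0.04802228  0.        ] 0.048253088939692636
```

Both measures give about 48.3 mm, so I'll add 2 mm and let it settle.

Emit:
move_arm(rows=[-1,0,0,0,-2,0,0,0,-2,0,0,0,-2,0,0,0,-2,0,0,0,-2,0,0,0,-2,0,0,0,-2,0,0,0])

```text
time_s: 22.2
eef_pos: [0.5324, 0.0296, 0.1375]
tcp_rot: [[0.107, 0.994, -0.003], [0.994, -0.107, 0.004], [0.004, -0.003, -1.0]]
force: [-1.6, 5.5, 2.7]
finger_gap: 0.0289
finger_force: 22.0
```

```bash
python3 - <<'E'
from h import *
from workcell import ticket
s=monitor.observe();p=s["eef_pos"];d=np.array([-.105,-.9945])@(p[:2]-[.5385,.0793]);print(p,s["force"],s["finger_force"],"drawn",d)
if .0485<d<.0515: print(ticket.close_job())
E
```

```text
[0.53239543 0.0296496  0.13753265] [-1.62214612  5.51493536  2.71927885] 22.0065025286749 drawn 0.05001830754396936
the job is handed in; nothing more can be done
None
```

The job is handed in, with no verdict returned: the hub made one full clockwise turn and its witness line is back within about 1° of the pointer, and the arm is held at about 50.0 mm by TCP travel with a 22 N squeeze, finishing at about 22 s.

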